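# Fit the spare bowl to the free station of a twin food processor

### The arm

A 6-joint arm with a two-finger parallel gripper is mounted at the origin on the work surface. World frame = base frame: x ahead of the robot, y to its left, z up, the work surface at z = 0. Lengths are in m, angles in degrees, forces in N, time in s.
With the tool pointing down it reaches from about 0.35 to 0.875 m from the base axis. Payload 4.2 kg.
Tool frame: the origin (TCP) lies on the front face of the gripper's body, between the roots of the fingers; the fingertips stand 70 mm ahead of it and the grasp point (between the pads) lies 51 mm ahead of it; x points along the fingers, y is the direction in which the jaws open and shut, and the axes are right-handed (so a half turn about x gives the same grasp; the last joint's range is limited). The gripper opens to 87 mm and grips with 3 to 60 N. Pads are 19 mm wide; open, the fingers measure 117 mm over their backs; the gripper's body (75 mm by 190 mm) begins 51 mm behind the grasp point.
Start: joints at [86.837, 22.042, 0.453, 0, -68.411, -14.817], TCP at [0.193, 0.594, 0.292] pointing down, gripper open.
Joint ranges: [-179.83, 179.83], [-69.29, 118.12], [-61.27, 80.66], [-181.25, 117.63], [-171.15, -9.14], [-177.46, 177.46]. Speed limits (degrees/s): [159.86, 159.86, 180, 180, 180, 180].

### API

Orientations are given as a 3x3 rotation matrix whose columns are the frame's x, y, z axes.
In Python, from station import r, viewer, spotter gives the robot as it stands.
- The arm moves only by the tool move_arm, never from a script. Its argument "series" is a list that holds one entry, the list of rows, each a list of 7 numbers: the turn, a rotation vector about the world's x, y, z scaled (see below), then the shift along the world's x, y, z scaled (see below), then the opening, from 0 (shut) to 1 (fully open). A call has 1 to 20 rows; each row shifts and turns the pose as measured when the row begins; what a row does not reach is not made up. The controller multiplies each number of a shift by 60 mm and each number of a turn by 8 degrees. A row lasts 1/8 s, in which the tool goes at most 62.5 mm and 10.7 degrees, less where a joint would pass 70% of its speed; a pose out of reach is approached as far as the arm can. A call with a number of a shift or a turn outside -1 to 1 is refused whole. A call with a gripper value outside its range is refused whole. The fingers move at their own pace and stop on an object; the grip force is fixed at half the most. Time passes only in rows, so rows that do not move let the fingers close. It gives the time, the measured TCP pose, the force and the opening at its end, in the units of the state.
- r.sense(): the state, without advancing time (a new reading comes with each control period).
- viewer.capture(name): name is "scene" or "top" or "wrist"; returns (picture, depth): 480x640x3 uint8, red, green, blue; 480x640 float32, m along the optical axis (not along the pixel's ray), 0 where there is no reading.
- viewer.camera_params(name): a dict with "mtx" (3x3 intrinsics, pixels), "pose" (4x4, takes a point from camera to world coordinates). Camera axes: x right, y down, z forward; pixel columns grow to the right and rows downward; lengths in m; the calibration is good to about 2 mm. A picture is of the moment at which its call begins: read the wrist's pose just before it. camera_params takes no time and is no camera call; for the wrist camera it gives the pose at the moment of the call.
- r.finish_job(): hands the job in, once; it reports no verdict.
Trained networks look in the newest picture that a camera, given by its name, has taken for a name from the list of things; names that differ only in an ending like _2 or _b are one class to them, and where a whole thing is asked for, a point or a joint stands for the part that bears it (a point fixed in the world has none). Each returns a list of dicts, best first, with "conf" (0 to 1); they miss things now and then, are a little off and sometimes report something else, mostly with a low value. They report only what shows in the picture. A call takes as long as a camera call. They do not tell look-alikes from the thing itself.
- spotter.find_in(camera, name): "centre" ([column, row] in pixels, amid what is visible of it).
- spotter.trace(camera, name): "mask" (480x640 bool, what is visible of it) and "centre" ([column, row] in pixels, amid what is visible of it).
The state is a dict: "time_s": time; "joints": joint angles; "joint_velocities": joint speeds; "effort": joint torques, N m; "tcp_pos": TCP position; "ee_rot": TCP orientation; "wrist_force": force on the tool from outside, world axes, zero at the start; "moment": the same for the moment, N m; "gripper_width": opening from 0.0 (shut) to 1.0 (fully open).
Only numpy, scipy, OpenCV 4.12 (cv2) and the standard library are available. Lean on these libraries where they do the work, as an engineer would, in place of code of your own. Each camera call takes 0.05 s, during which the arm holds its last target.

### The job

One station of the twin food processor already has its bowl; the other is closed with a dust cover. Take the cover off and set it flat on the round wooden board, then seat the spare bowl fully home on the pegs of that free station and let go of it, and only then swing the lever in front of that station all the way to its far (on) position. Leave the fitted bowl, its lever and the other things on the counter as they are.

Things in the scene. Friction and masses are not known exactly. Their poses are not given: they have to be found in the camera images.
- base: Fixed white twin food-processor base, 50 mm high. Origin on the counter under the midpoint of its two stations; x to its rear (away from the robot), y to its left; it spans x -155 to +80, y -175 to +175 mm. Each station has two steel pegs, 14 mm dia, 14 mm high, tips tapered, 42 mm to either side of the station's centre along the base's y.
- station_left (a point): Centre of the left station (+y side of the base), midway between its two pegs on the top face of the base, 50 mm above the counter, 80 mm from the base's origin; axes as the base's. One station carries fitted_bowl, the other the cover; which is which varies.
- station_right (a point): The same for the right station (-y side).
- bowl: Spare bowl on the counter: round, steel, 124 mm across the rim, 82 mm high, on a white foot 72 (x) x 118 (y) x 16 mm with two 18 mm holes 42 mm either side of centre along its y; fits either way round, its y along the base's y. A middle post (30 mm dia) ends in a flat-sided grip tab 22 (x) x 44 (y) mm, 88 to 122 mm above the underside. Origin: centre of underside, z up. 0.4 kg.
- fitted_bowl: An identical bowl already on the pegs of one station; to be left there.
- cover: Grey dust cover over the pegs of the free station: shallow box, open below, 80 (x) x 124 (y) x 22 mm, walls 4 mm, with a flat-sided grip tab 20 (x) x 44 (y) mm on top, from 22 to 56 mm above its underside. Origin: centre of its underside, z up; about 0.15 kg.
- board: Fixed round wooden board lying on the counter, 200 mm in diameter, 12 mm thick; origin at the centre of its underside.
- lever_left (a joint): Lever in front (-x side) of the left station. rad: 0 leans to the base's -x, towards the robot (off); 1.0 is its stop, leaning to the base's +x, away from the robot (on). Stays where it is left.
- lever_right (a joint): The same in front of the right station.
- lever_left_tip (a point): Tip of the left lever: black upright stick about 65 mm long, pivoting about the base's y axis on a small housing on the slab 118 mm in front of the station's centre.
- lever_right_tip (a point): Tip of the right lever.
- napkins: Bystander: packet of napkins, 110 x 110 x 24 mm, origin centre of underside.
- strainer: Bystander: steel strainer, 144 mm across, 50 mm high, a thin handle reaching 170 mm along its x; origin centre of underside.
- mixing_bowl: Bystander: open bowl 170 mm across, 75 mm high; origin centre of underside.
There are look-alikes about, which are no part of the job. There is more than one size of the cover; the one meant has the size given above. Leave any yellow look-alike of the bowl alone.

How it is judged:
By the outcome, as a careful person would: the job done as asked, in the order asked, and still so for the second after the job is handed in, with the robot touching nothing.
It also fails if it takes over 67 s, if anything falls off the work surface, if the arm or the gripper's body presses on something with over 40 N, if the wrist force passes 120 N, or if a joint passes its speed limit or range.

## Working session

There is one attempt and no reset: what is moved stays moved. The work goes in short steps, Python scripts to look and compute and a tool call to move; the robot and the scene stay as the last step left them, time stands still between calls to the robot, and variables do not carry over. Pictures are saved under pics/ and viewed, and the job is handed in when it is done.

Besides the shell and the picture viewer there is one more tool, called after "Call:" as name([rows], argument=value, ...), one row to a line, values as JSON. move_arm: Moves the arm, as the interface text tells. Its arguments: {"type":"object","properties":{"series":{"type":"array","items":{"type":"array","items":{"type":"array","items":{"type":"number","minimum":-1,"maximum":1}}}}},"required":["series"]}

```bash
ls; mkdir -p pics; python3 - <<'E'
from station import r, viewer, spotter
import cv2
s=r.sense();print(s)
for c in("scene","top","wrist"):
    p,d=viewer.capture(c);cv2.imwrite(f"pics/a_{c}.png",p[:,:,::-1]);
    import numpy as np
    np.save(f"pics/a_{c}_d.npy",d)
    print(c,viewer.camera_params(c))
E
```

```text
pics
{'time_s': 0.0, 'joints': array([ 8.68381651e+01,  2.20908708e+01,  3.80429215e-01, -2.76619738e-02,
       -6.84111566e+01, -1.48162955e+01]), 'joint_velocities': array([ 0.09075436, -0.03371665,  0.00160116, -0.0151353 ,  0.03111805,
        0.00460893]), 'effort': array([ 5.05862372e-04, -3.90665925e+01,  1.87402350e+01,  4.21973839e+00,
        1.09959953e-02, -1.85400768e-04]), 'tcp_pos': array([0.19275373, 0.5940671 , 0.29116616]), 'ee_rot': array([[-5.65295915e-04, -3.08822761e-01, -9.51119437e-01],
       [-2.09425583e-03, -9.51117137e-01,  3.08823259e-01],
       [-9.99997647e-01,  2.16646395e-03, -1.09091235e-04]]), 'wrist_force': array([-0.81241426, -0.45059793,  0.04233393]), 'moment': array([-0.00127359,  0.01295623, -0.03925501]), 'gripper_width': 1.0021252560149179}
scene {'mtx': array([[464.00752331,   0.        , 312.269851  ],
       [  0.        , 464.00752331, 238.80656676],
       [  0.        ,   0.        ,   1.        ]]), 'pose': array([[ 0.43264733,  0.55766194, -0.70839921,  1.40282985],
       [ 0.90150671, -0.27639685,  0.33300216, -0.45576559],
    
[... 359 characters left out ...]
    [-0.99989577, -0.00504016, -0.0135293 , -0.04944677],
       [ 0.01392226, -0.08846149, -0.9959823 ,  1.61952256],
       [ 0.        ,  0.        ,  0.        ,  1.        ]])}
wrist {'mtx': array([[404.02381456,   0.        , 321.85533972],
       [  0.        , 404.02381456, 243.72436926],
       [  0.        ,   0.        ,   1.        ]]), 'pose': array([[-3.08585445e-01, -9.08212014e-01, -2.82711798e-01,
         2.69441224e-01],
       [-9.51196388e-01,  2.94851219e-01,  9.10394998e-02,
         5.69642035e-01],
       [ 6.74750828e-04,  2.97007906e-01, -9.54874782e-01,
         3.84194626e-01],
       [ 0.00000000e+00,  0.00000000e+00,  0.00000000e+00,
         1.00000000e+00]])}
```

View pics/a_top.png

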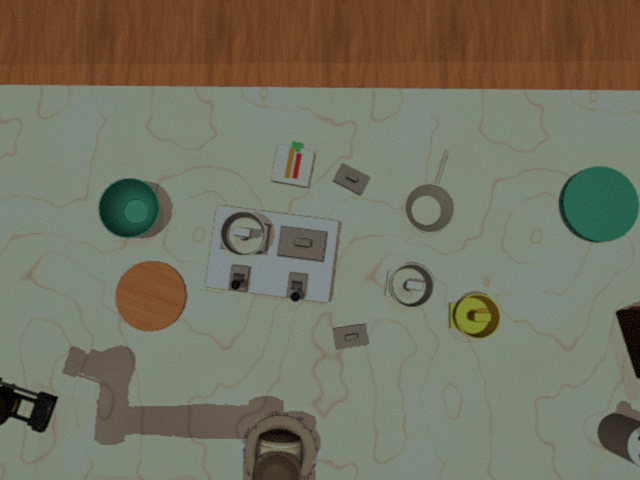

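View pics/a_scene.png

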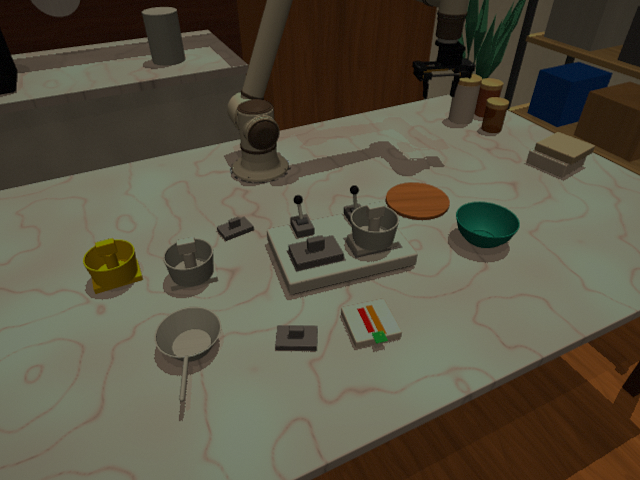

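View pics/a_wrist.png

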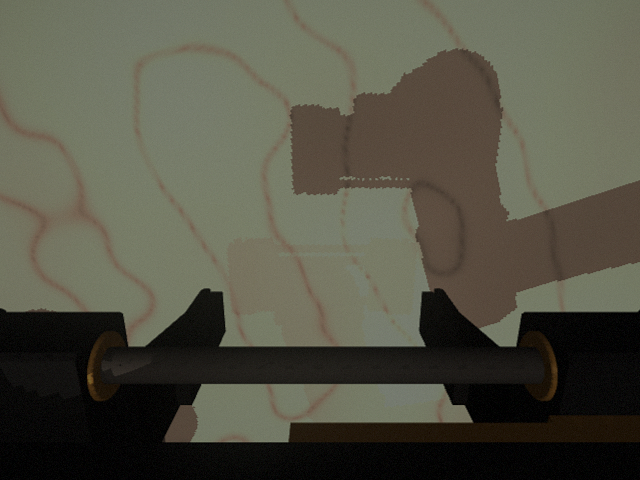

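The top view shows the base around (272,253). Its left station holds the fitted bowl (244,233) and its right station the cover (302,243). The loose small covers at (351,179) and (351,336) are look-alikes. The spare steel bowl is at (410,285), the yellow look-alike at (475,315) and the board at (151,296). Next I'll measure.

```bash
cat > h.py <<'E'
import numpy as np, cv2
from station import r, viewer, spotter
def cloud(c,d,P=None):
    P=P or viewer.camera_params(c);K=P["mtx"];T=P["pose"]
    v,u=np.mgrid[:480,:640]
    X=np.stack([(u-K[0,2])/K[0,0]*d,(v-K[1,2])/K[1,1]*d,d],-1)
    W=X@T[:3,:3].T+T[:3,3]; W[d==0]=np.nan
    return W
def rect(pts):
    (cx,cy),(w,h),a=cv2.minAreaRect((pts*1000).astype(np.float32))
    # angle of long side in deg, world
    if w<h: w,h,a=h,w,a+90
    a=(a+90)%180-90
    return dict(c=(round(cx,1),round(cy,1)),long=round(w,1),short=round(h,1),ang=round(a,1))
def box(u0,v0,u1,v1):
    m=np.zeros((480,640),bool);m[v0:v1,u0:u1]=1;return m
E
python3 - <<'E'
from h import *
p,d=viewer.capture("top");W=cloud("top",d);z=W[...,2]
def f(m,z0,z1,n):
    k=m&(z>z0)&(z<z1);
    print(n,k.sum(),rect(W[k][:,:2]),np.median(W[k],0).round(4)) if k.sum()>4 else print(n,k.sum())
print("table",np.nanmedian(z[330:400,520:560]))
f(box(200,195,345,310),.043,.057,"base")
f(box(275,220,330,265),.06,.08,"cover top")
f(box(275,220,330,265),.085,.12,"cover tab")
f(box(325,155,375,200),.012,.06,"coverB")
f(box(325,320,375,355),.012,.06,"coverC")
f(box(325,155,375,200),.03,.07,"coverB tab")
f(box(325,320,375,355),.03,.07,"coverC tab")
f(box(380,255,440,310),.09,.14,"bowl tab"); f(box(380,255,440,310),.06,.086,"bowl rim");f(box(380,255,440,310),.004,.03,"bowl foot")
f(box(215,205,275,255),.142,.19,"fitted tab")
f(box(105,255,195,335),.006,.02,"board")
f(box(225,260,255,295),.06,.2,"levL");f(box(283,265,312,305),.06,.2,"levR")
for n in ["lever_left_tip","lever_right_tip","lever_left","cover","bowl","station_right","board"]:
    print(n,[(np.round(q["centre"]),round(q["conf"],2)) for q in spotter.find_in("top",n)])
big=cv2.resize(p[190:320,200:450],None,fx=3.2,fy=3.2,interpolation=cv2.INTER_CUBIC);cv2.imwrite("pics/b.png",big[:,:,::-1])
E
```

```text
table -0.0012288467414142135
base 5991 {'c': (549.3, 26.9), 'long': 349.2, 'short': 234.7, 'ang': 82.8} [0.524  0.0197 0.0491]
cover top 1161 {'c': (576.5, -56.9), 'long': 124.2, 'short': 80.8, 'ang': 82.7} [ 0.5754 -0.0563  0.0705]
cover tab 129 {'c': (576.5, -56.6), 'long': 43.7, 'short': 21.1, 'ang': 84.2} [ 0.5755 -0.0561  0.1037]
coverB 510 {'c': (769.3, -198.3), 'long': 90.7, 'short': 60.8, 'ang': 63.7} [ 0.768  -0.1976  0.0162]
coverC 585 {'c': (317.4, -194.7), 'long': 91.3, 'short': 59.5, 'ang': -81.7} [ 0.3196 -0.194   0.0171]
coverB tab 61 {'c': (769.5, -198.6), 'long': 30.8, 'short': 15.8, 'ang': 63.9} [ 0.7685 -0.1979  0.0394]
coverC tab 65 {'c': (317.6, -194.8), 'long': 31.6, 'short': 15.0, 'ang': -80.7} [ 0.3172 -0.1943  0.0406]
bowl tab 158 {'c': (460.4, -356.1), 'long': 43.9, 'short': 27.1, 'ang': 73.7} [ 0.4607 -0.3547  0.12  ]
bowl rim 351 {'c': (461.6, -357.9), 'long': 122.4, 'short': 120.4, 'ang': 89.9} [ 0.4615 -0.3827  0.0771]
bowl foot 1073 {'c': (471.3, -365.3), 'long': 169.7, 'short': 154.8, 'ang': -89.8} [ 0.462  -0.3491  0.0185]
fitted tab 163 {'c': (596.4, 101.3), 'long': 44.1, 'short': 22.6, 'ang': 82.4} [0.595  0.0997 0.1699]
board 3738 {'c': (433.0, 375.8), 'long': 251.4, 'short': 223.5, 'ang': -89.7} [0.4282 0.3725 0.0117]
levL 472 {'c': (478.7, 110.9), 'long': 70.0, 'short': 60.4, 'ang': -5.4} [0.4785 0.1131 0.0762]
levR 487 {'c': (455.4, -41.8), 'long': 77.7, 'short': 49.7, 'ang': -7.0} [ 0.4573 -0.0409  0.0768]
lever_left_tip []
lever_right_tip []
lever_left [(array([237., 282.]), 0.63), (array([292., 166.]), 0.16)]
cover [(array([302., 244.]), 0.83), (array([348., 330.]), 0.59), (array([350., 179.]), 0.56), (array([152., 290.]), 0.45)]
bowl [(array([410., 285.]), 0.72), (array([475., 315.]), 0.66), (array([236., 282.]), 0.56)]
station_right [(array([271., 268.]), 0.89)]
board [(array([152., 294.]), 0.81)]
```

View pics/b.png

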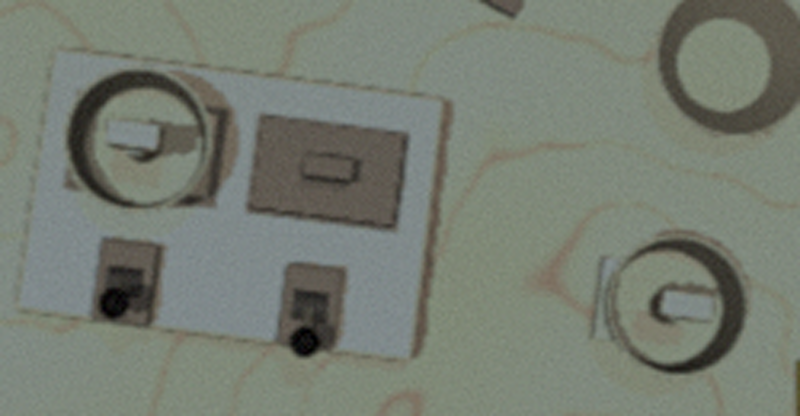

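Only the cover on the base measures 124×80 with a 44×21 tab. The other two are about 91×60 with 31×15 tabs, so this is the right one. Base yaw is about -7.2°, and the cover's position agrees with station_right. Now moving above the cover.

Call:
move_arm([
  [[0,0,-1,0.4,-0.68,0,1],[0,0,-1,0.4,-0.68,0,1],[0,0,-1,0.4,-0.68,0,1],[0,0,-1,0.4,-0.68,0,1],[0,0,-1,0.4,-0.68,0,1],[0,0,-1,0.4,-0.68,0,1],[0,0,-1,0.4,-0.68,0,1],[0,0,-1,0.4,-0.68,0,1],[0,0,-1,0.4,-0.68,0,1],[0,0,-1,0.4,-0.68,0,1],[0,0,0,0.4,-0.68,0,1],[0,0,0,0.4,-0.68,0,1]],
])

```text
time_s: 2.05
tcp_pos: [0.4863, 0.0916, 0.2945]
ee_rot: [[0.008, -0.984, 0.178], [0.004, 0.178, 0.984], [-1.0, -0.007, 0.005]]
wrist_force: [0.2, 1.1, -0.6]
gripper_width: 1.003
```

```bash
python3 - <<'E'
from h import *
p,d=viewer.capture("top");W=cloud("top",d);z=W[...,2]
k=box(380,255,440,310)&(z>.112)&(z<.14);print("bowl tab",rect(W[k][:,:2]))
m=spotter.trace("top","board")[0]["mask"]
pts=W[m][:,:2];(c,rr)=cv2.minEnclosingCircle((pts[np.isfinite(pts[:,0])]*1000).astype(np.float32));print("board",c,rr)
e=cv2.fitEllipse(max(cv2.findContours(m.astype(np.uint8),0,1)[0],key=len));print(e)
u,v=map(int,np.round(e[0]));print(W[v,u])
E
```

```text
bowl tab {'c': (460.8, -357.0), 'long': 43.9, 'short': 21.7, 'ang': 81.8}
board (456.50689697265625, 386.4084777832031) 93.65299224853516
((141.1404266357422, 278.24432373046875), (27.11068344116211, 68.58130645751953), 61.79924774169922)
[0.4788927  0.39964962 0.0148054 ]
```

Call:
move_arm([
  [[0,0,0.37,0.5,-0.82,-0.1,1],[0,0,0,0.5,-0.82,-0.1,1],[0,0,0,0.4,-0.7,-0.1,1],[0,0,0,0.1,-0.14,0,1],[0,0,0,0,0,0,1]],
])

```text
time_s: 2.78
tcp_pos: [0.5794, -0.0606, 0.2763]
ee_rot: [[0.009, -0.992, 0.127], [0.005, 0.127, 0.992], [-1.0, -0.009, 0.006]]
wrist_force: [0.3, 0.9, -1.6]
gripper_width: 1.0
```

```bash
python3 - <<'E'
from h import *
s=r.sense();print(s["tcp_pos"],s["ee_rot"].round(3),s["joints"].round(0))
P=viewer.camera_params("wrist")
p,d=viewer.capture("wrist");W=cloud("wrist",d,P);z=W[...,2]
cv2.imwrite("pics/c.png",p[:,:,::-1])
ok=(np.hypot(W[...,0]-.576,W[...,1]+.057)<.08)
for a,b in((.062,.08),(.1,.115)):
    k=ok&(z>a)&(z<b);print(k.sum(),rect(W[k][:,:2]),np.median(z[k]))
k=(z>.04)&(z<.057)&(abs(W[...,0]-.576)<.2);print(rect(W[k][:,:2]),np.median(z[k]))
E
```

```text
[ 0.57942233 -0.06059084  0.27625087] [[ 0.009 -0.992  0.127]
 [ 0.005  0.127  0.992]
 [-1.    -0.009  0.006]] [ 10.  18.  -7.  -0. -64. -17.]
14567 {'c': (576.6, -58.9), 'long': 124.3, 'short': 80.2, 'ang': 82.8} 0.07231460183386362
1782 {'c': (576.5, -59.6), 'long': 43.3, 'short': 20.0, 'ang': 82.4} 0.10608848944833715
{'c': (613.0, -20.4), 'long': 370.1, 'short': 350.8, 'ang': -7.4} 0.05033417656589351
```

View pics/c.png

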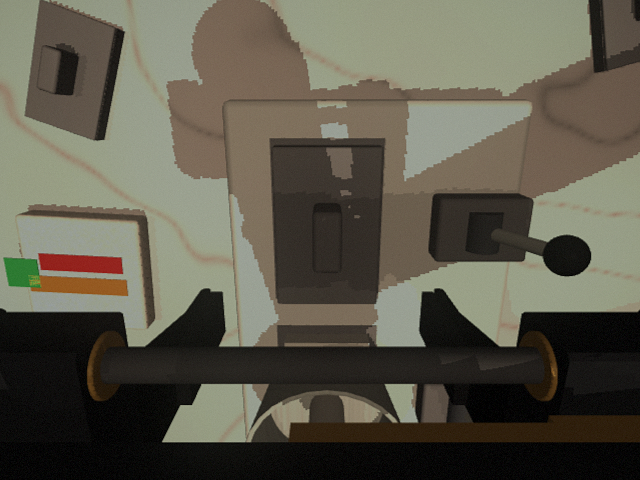

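The wrist view shows the cover with its tab at (328,240), and the right lever leaning toward the robot with its knob at (567,256). The tab is between and ahead of the fingers. Correcting the small tilt, then descending.

Call:
move_arm([
  [[-0.036,0.064,0,-0.05,0.03,-0.6,1],[0,0,0,0,0,-0.6,1],[0,0,0,0,0,-0.6,1],[0,0,0,0,0,-0.2,1],[0,0,0,0,0,0,1]],
])

```text
time_s: 3.45
tcp_pos: [0.5751, -0.0511, 0.1583]
ee_rot: [[0.008, -0.993, 0.116], [0.001, 0.116, 0.993], [-1.0, -0.008, 0.002]]
wrist_force: [0.1, 0.6, 0.7]
gripper_width: 1.001
```

Call:
move_arm([
  [[0,0.05,-0.07,0.02,-0.13,-0.1,1],[0,0,0,0,0,-0.1,1],[0,0,0,0,0,0,1]],
])

```text
time_s: 3.82
tcp_pos: [0.5781, -0.0588, 0.1491]
ee_rot: [[0.008, -0.992, 0.125], [0.002, 0.125, 0.992], [-1.0, -0.007, 0.003]]
wrist_force: [0.2, -1.0, -0.3]
gripper_width: 0.999
```

Call:
move_arm([
  [[0,0,0,-0.02,0,-0.07,1],[0,0,0,0,0,0,0],[0,0,0,0,0,0,0],[0,0,0,0,0,0,0],[0,0,0,0,0,0,0],[0,0,0,0,0,0,0]],
])

```text
time_s: 4.58
tcp_pos: [0.5772, -0.0589, 0.1455]
ee_rot: [[0.009, -0.992, 0.126], [0.002, 0.126, 0.992], [-1.0, -0.009, 0.003]]
wrist_force: [-0.8, 0.2, -0.1]
gripper_width: 0.515
```

Call:
move_arm([
  [[0,0,0,0,0,0,0],[0,0,0,0,0,0,0],[0,0,0,0,0,0,0],[0,0,0,0,0,0,0],[0,0,0,0,0,0,0]],
])

```text
time_s: 5.2
tcp_pos: [0.5771, -0.0589, 0.1456]
ee_rot: [[0.009, -0.992, 0.126], [0.002, 0.126, 0.992], [-1.0, -0.009, 0.003]]
wrist_force: [-1.3, -0.2, 1.2]
gripper_width: 0.225
```

Call:
move_arm([
  [[0,0,0,0,0,0.3,0],[0,0,0,0,0,0.5,0],[0,0,0,0,0,0.6,0],[0,0,0,0,0,0.6,0],[0,0,0,-0.1,0,0.6,0],[0,0,0,-0.2,0.2,0,0],[0,0,0,-0.2,0.4,0,0],[0,0,0,-0.2,0.6,0,0],[0,0,0,-0.2,0.7,0,0],[0,0,0,-0.2,0.7,0,0],[0,0,0,-0.2,0.7,0,0],[0,0,0,-0.2,0.7,0,0],[0,0,0,-0.2,0.7,0,0]],
])

```text
time_s: 6.82
tcp_pos: [0.4612, 0.2291, 0.2915]
ee_rot: [[-0.016, -0.991, 0.134], [-0.001, 0.134, 0.991], [-1.0, 0.016, -0.003]]
wrist_force: [-0.5, -0.1, -0.6]
gripper_width: 0.226
```

```bash
python3 - <<'E'
from h import *
s=r.sense();print(s["tcp_pos"],s["ee_rot"].round(3),s["gripper_width"])
P=viewer.camera_params("wrist")
p,d=viewer.capture("wrist");W=cloud("wrist",d,P);z=W[...,2];np.save("pics/d_W.npy",W)
cv2.imwrite("pics/d.png",p[:,:,::-1])
p,d=viewer.capture("top");cv2.imwrite("pics/d2.png",p[:,:,::-1]);W=cloud("top",d);np.save("pics/d2_W.npy",W)
k=box(80,240,220,350)&(W[...,2]>.007)&(W[...,2]<.017)
kk=cv2.morphologyEx(k.astype(np.uint8),cv2.MORPH_OPEN,np.ones((3,3)))>0
c,rr=cv2.minEnclosingCircle((W[kk][:,:2]*1000).astype(np.float32));print(c,rr)
E
```

```text
[0.46120974 0.22913001 0.29147603] [[-0.016 -0.991  0.134]
 [-0.001  0.134  0.991]
 [-1.     0.016 -0.003]] 0.22589953260384707
(372.0682373046875, 350.65606689453125) 63.12807846069336
```

View pics/d.png

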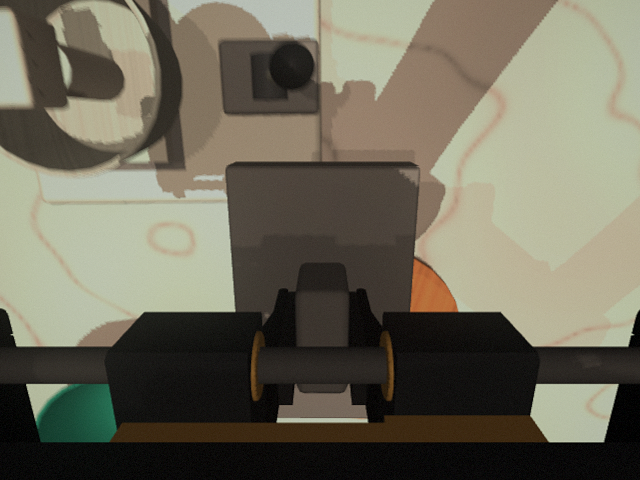

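View pics/d2.png

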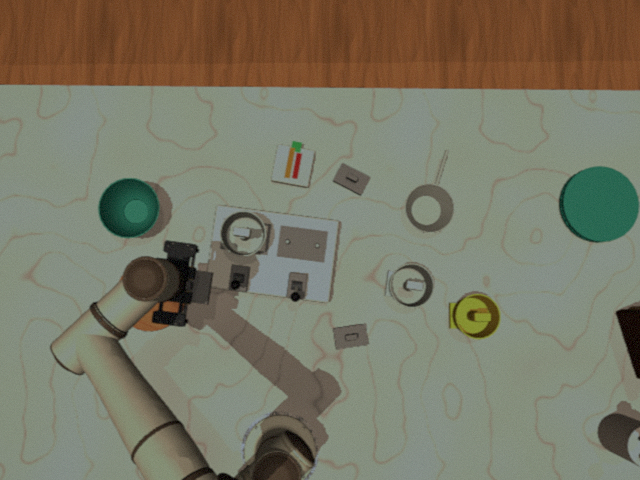

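The cover is held level. The bare station's pegs show in the top view near (289,241) and (317,245). I'll get the board centre from the first top picture.

```bash
python3 - <<'E'
from h import *
p=cv2.imread("pics/a_top.png");d=np.load("pics/a_top_d.npy");W=cloud("top",d)
h=cv2.cvtColor(p,cv2.COLOR_BGR2HSV)
k=box(105,250,200,340)&(h[...,0]<16)&(h[...,1]>110)
k=cv2.morphologyEx(k.astype(np.uint8),cv2.MORPH_OPEN,np.ones((5,5)))>0
v,u=np.nonzero(k);print(k.sum(),W[k][:,:3].mean(0)); print(cv2.minEnclosingCircle((W[k][:,:2]*1000).astype(np.float32)))
W=np.load("pics/d2_W.npy");z=W[...,2]
k=(z>.057)&(z<.07)&(np.hypot(W[...,0]-.5765,W[...,1]+.058)<.06);
for a in (-1,1):
    kk=k&((W[...,1]+.058)*a>0);print("peg",kk.sum(),W[kk].mean(0))
E
```

```text
3704 [nan nan nan]
((430.5103454589844, 372.8392639160156), 100.06563568115234)
peg 24 [ 0.57309934 -0.0897011   0.05871497]
peg 31 [ 0.57744435 -0.02109878  0.05982315]
```

Call:
move_arm([
  [[0,-0.11,0,-0.2,0.7,-0.1,0],[0,0,0,-0.2,0.7,-0.2,0],[0,0,0,-0.1,0.6,-0.3,0],[0,0,0,0,0.3,-0.5,0],[0,0,0,0,0,-0.6,0],[0,0,0,0,0,-0.6,0],[0,0,0,0,0,-0.2,0],[0,0,0,0,0,0,0]],
])

```text
time_s: 7.92
tcp_pos: [0.4242, 0.3679, 0.1291]
ee_rot: [[-0.01, -0.991, 0.131], [-0.011, 0.131, 0.991], [-1.0, 0.009, -0.012]]
wrist_force: [0.8, 0.5, -1.7]
gripper_width: 0.224
```

Call:
move_arm([
  [[0.08,-0.07,0,0.1,0.08,0,0],[0,0,0,0,0,-0.1,0],[0,0,0,0,0,-0.1,0],[0,0,0,0,0,0,0]],
])

```text
time_s: 8.43
tcp_pos: [0.432, 0.3743, 0.1201]
ee_rot: [[0.005, -0.991, 0.131], [0.007, 0.131, 0.991], [-1.0, -0.004, 0.008]]
wrist_force: [-0.3, 0.3, -1.5]
gripper_width: 0.224
```

Call:
move_arm([
  [[-0.03,0.02,0,0,0,-0.1,0],[0,0,0,0,0,-0.08,0],[0,0,0,0,0,-0.05,0],[0,0,0,0,0,0,0]],
])

```text
time_s: 8.93
tcp_pos: [0.4321, 0.3747, 0.1076]
ee_rot: [[0.003, -0.992, 0.13], [0.003, 0.13, 0.992], [-1.0, -0.002, 0.003]]
wrist_force: [-0.1, -0.1, -2.0]
gripper_width: 0.23
```

Call:
move_arm([
  [[0,0,0,0,0,-0.03,0],[0,0,0,0,0,0,0]],
])

```text
time_s: 9.18
tcp_pos: [0.4322, 0.3749, 0.1076]
ee_rot: [[0.003, -0.992, 0.129], [0.003, 0.129, 0.992], [-1.0, -0.003, 0.004]]
wrist_force: [-0.3, -0.3, -2.3]
gripper_width: 0.225
```

Call:
move_arm([
  [[0,0,0,0,0,-0.04,0],[0,0,0,0,0,0,0]],
])

```text
time_s: 9.43
tcp_pos: [0.4323, 0.3752, 0.1076]
ee_rot: [[0.004, -0.992, 0.128], [0.003, 0.128, 0.992], [-1.0, -0.004, 0.004]]
wrist_force: [0.4, 0.7, -1.3]
gripper_width: 0.229
```

```bash
python3 - <<'E'
from h import *
P=viewer.camera_params("wrist")
p,d=viewer.capture("wrist");W=cloud("wrist",d,P);z=W[...,2]
cv2.imwrite("pics/e.png",p[:,:,::-1])
# board top & cover top
h=cv2.cvtColor(p,cv2.COLOR_RGB2HSV)
R=np.hypot(W[...,0]-.431,W[...,1]-.373)
print(np.histogram(z[(R<.095)&(z<.08)],bins=np.arange(0,.08,.004)))
o=(h[...,0]<16)&(h[...,1]>110)&(R<.1);print("board z",np.nanmedian(z[o]))
k=(R<.08)&(z>.024)&(z<.05)&~o
print(np.nanmedian(z[k]))
E
```

```text
(array([    0,     0, 14145, 32435,   178,   181,   193,   215, 25418,
         353,   280,   312,   338,   378,   424,   489,  1615,  2622,
         367]), array([0.   , 0.004, 0.008, 0.012, 0.016, 0.02 , 0.024, 0.028, 0.032,
       0.036, 0.04 , 0.044, 0.048, 0.052, 0.056, 0.06 , 0.064, 0.068,
       0.072, 0.076]))
board z 0.012355162845257533
0.034544940759357906
```

View pics/e.png

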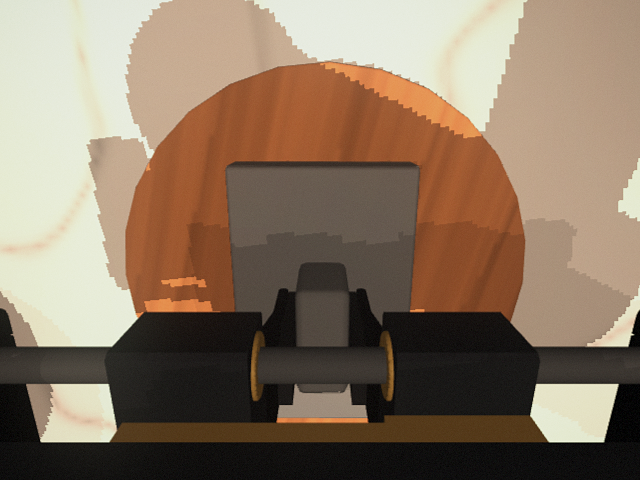

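The cover top is 22 mm above the board top and the cover sits within the board's outline, so it is flat. Releasing it and moving to the bowl.

Call:
move_arm([
  [[0,0,0,0,0,0,1],[0,0,0,0,0,0,1],[0,0,0,0,0,0,1],[0,0,0,0,0,0,1],[0,0,0,0,0,0.2,1],[0,0,0,0,0,0.5,1],[0,0,0,0,0,0.8,1],[0,0,0,0,0,0.8,1],[0,0,0,0,0,0.8,1],[0,0,0,0,-0.4,0.1,1],[0,0,0,0,-0.8,0,1],[0,0,0,0,-0.9,0,1],[0,0,0,0,-0.9,0,1],[0,0,0,0,-0.9,0,1],[0,0,0,0,-0.9,0,1],[0,0,0,0,-0.9,0,1],[0,0,0,0,-0.9,0,1]],
])

```text
time_s: 11.6
tcp_pos: [0.4259, -0.035, 0.3088]
ee_rot: [[0.006, -0.993, 0.122], [0.005, 0.122, 0.993], [-1.0, -0.006, 0.006]]
wrist_force: [0.8, -0.2, 0.1]
gripper_width: 1.002
```

Call:
move_arm([
  [[0,0,0,0.1,-0.9,0,1],[0,0,0,0.1,-0.9,0,1],[0,0,0,0.1,-0.9,0,1],[0,0,0,0.1,-0.9,0,1],[0,0,0,0.1,-0.9,0,1],[0,0,0,0.1,-0.6,0,1],[0,0,0,0,-0.2,0,1],[0,0,0,0,0,0,1]],
])

```text
time_s: 12.6
tcp_pos: [0.4529, -0.3673, 0.3073]
ee_rot: [[0.003, -0.992, 0.129], [0.009, 0.129, 0.992], [-1.0, -0.002, 0.009]]
wrist_force: [-0.8, 0.7, -0.9]
gripper_width: 0.998
```

```bash
python3 - <<'E'
from h import *
s=r.sense();print(s["tcp_pos"],s["ee_rot"].round(3),s["joints"].round(0))
P=viewer.camera_params("wrist")
p,d=viewer.capture("wrist");W=cloud("wrist",d,P);z=W[...,2]
cv2.imwrite("pics/f.png",p[:,:,::-1])
R=np.hypot(W[...,0]-.461,W[...,1]+.357)
k=(R<.04)&(z>.116)&(z<.13);print(rect(W[k][:,:2]),np.median(z[k]))
k=(R<.075)&(z>.077)&(z<.087);print(rect(W[k][:,:2]),cv2.minEnclosingCircle((W[k][:,:2]*1000).astype(np.float32)))
p,d=viewer.capture("top");W=cloud("top",d);cv2.imwrite("pics/f2.png",p[:,:,::-1])
z=W[...,2];R=np.hypot(W[...,0]-.4315,W[...,1]-.374)
k=(R<.08)&(z>.026)&(z<.045);print("cover",rect(W[k][:,:2]),np.median(z[k]))
k=(R<.08)&(z>.055)&(z<.08);print("tab",rect(W[k][:,:2]),np.median(z[k]))
E
```

```text
[ 0.45294992 -0.36729179  0.3072896 ] [[ 0.003 -0.992  0.129]
 [ 0.009  0.129  0.992]
 [-1.    -0.002  0.009]] [-23.  17.  -4.  -1. -69.  16.]
{'c': (460.8, -359.6), 'long': 43.9, 'short': 21.9, 'ang': 82.7} 0.12207837989901704
{'c': (460.8, -359.3), 'long': 122.8, 'short': 122.5, 'ang': 74.9} ((460.751708984375, -359.1874694824219), 61.761287689208984)
cover {'c': (431.3, 377.0), 'long': 127.5, 'short': 79.9, 'ang': 82.7} 0.03361701031133202
tab {'c': (431.6, 376.8), 'long': 45.8, 'short': 19.8, 'ang': 83.0} 0.06738956979595523
```

View pics/f.png

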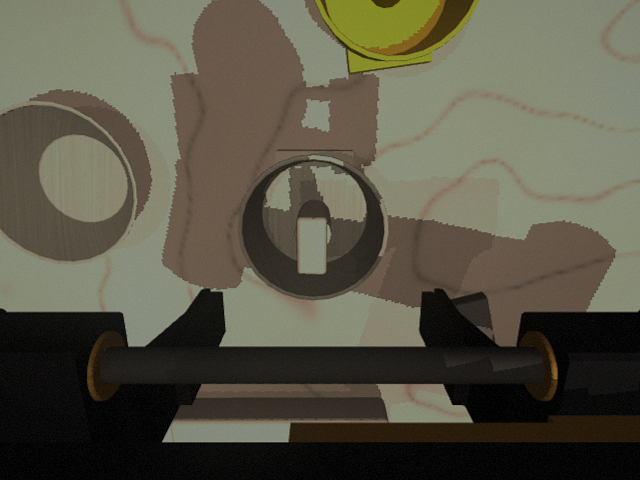

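View pics/f2.png

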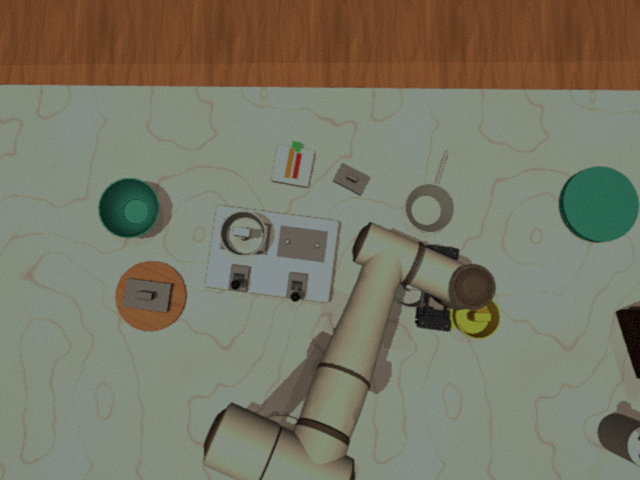

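The cover lies alone on the board at (149,295) in the top view. In the wrist view the steel bowl is at (313,225) with its tab at (312,246), and the yellow one is separate at the top (400,25). The tab yaw matches the gripper.

Call:
move_arm([
  [[-0.04,0.02,0,0.13,0.13,-0.4,1],[0,0,0,0,0,-0.7,1],[0,0,0,0,0,-0.6,1],[0,0,0,0,0,-0.2,1],[0,0,0,0,0,0,1]],
])

```text
time_s: 13.32
tcp_pos: [0.4623, -0.3523, 0.1956]
ee_rot: [[0.007, -0.993, 0.119], [0.0, 0.119, 0.993], [-1.0, -0.007, 0.001]]
wrist_force: [0.4, 0.2, 1.0]
gripper_width: 1.002
```

Call:
move_arm([
  [[0,0.04,-0.06,-0.02,-0.11,-0.3,1],[0,0,0,0,0,-0.2,1],[0,0,0,0,0,-0.1,1],[0,0,0,0,0,0,1]],
])

```text
time_s: 13.82
tcp_pos: [0.4624, -0.3599, 0.1602]
ee_rot: [[0.006, -0.992, 0.127], [-0.002, 0.127, 0.992], [-1.0, -0.007, -0.002]]
wrist_force: [0.5, -0.6, 0.2]
gripper_width: 0.997
```

Call:
move_arm([
  [[0,0,0,-0.02,0,0,0],[0,0,0,0,0,-0.02,0],[0,0,0,0,0,0,0],[0,0,0,0,0,0,0],[0,0,0,0,0,0,0],[0,0,0,0,0,0,0],[0,0,0,0,0,0,0],[0,0,0,0,0,0,0],[0,0,0,0,0,0,0],[0,0,0,0,0,0,0],[0,0,0,0,0,0,0]],
])

```text
time_s: 15.2
tcp_pos: [0.4616, -0.3602, 0.1602]
ee_rot: [[0.008, -0.992, 0.127], [-0.004, 0.127, 0.992], [-1.0, -0.009, -0.003]]
wrist_force: [-0.1, 0.0, 0.2]
gripper_width: 0.249
```

The bowl is gripped at 21.7 mm, which matches the tab. I'll lift high and view the bare pegs with the wrist camera past the held bowl, before seating.

Call:
move_arm([
  [[0,0,0,0,0,0.2,0],[0,0,0,0,0,0.4,0],[0,0,0,0,0,0.7,0],[0,0,0,0,0,0.7,0],[0,0,0,0.1,0.1,0.7,0],[0,0,0,0.2,0.4,0.5,0],[0,0,0,0.2,0.6,0.2,0],[0,0,0,0.2,0.7,0,0],[0,0,0,0.2,0.7,0,0],[0,0,0,0.2,0.7,0,0],[0,0,0,0.2,0.7,0,0],[0,0,0,0.2,0.7,0,0],[0,0,0,0.2,0.7,0,0],[0,0,0,0.2,0.7,0,0],[0,0,0,0,0.5,0,0],[0,0,0,0,0.2,0,0],[0,0,0,0,0,0,0]],
])

```text
time_s: 17.32
tcp_pos: [0.5671, 0.0585, 0.3654]
ee_rot: [[-0.01, -0.991, 0.133], [0.011, 0.133, 0.991], [-1.0, 0.012, 0.01]]
wrist_force: [0.4, 0.0, -3.8]
gripper_width: 0.249
```

```bash
python3 - <<'E'
from h import *
s=r.sense();print(s["tcp_pos"],s["ee_rot"].round(3),s["gripper_width"])
P=viewer.camera_params("wrist")
p,d=viewer.capture("wrist");W=cloud("wrist",d,P);z=W[...,2];np.save("pics/g_W.npy",W)
cv2.imwrite("pics/g.png",p[:,:,::-1])
R=np.hypot(W[...,0]-.5766,W[...,1]+.059)
for a in (-1,1):
    k=(R<.06)&((W[...,1]+.059)*a>0)&(z>.055)&(z<.07);print("peg",k.sum(),W[k].mean(0),np.median(W[k],0),z[k].max() if k.any() else 0)
E
```

```text
[0.56711386 0.05850043 0.3653909 ] [[-0.01  -0.991  0.133]
 [ 0.011  0.133  0.991]
 [-1.     0.012  0.01 ]] 0.24897066137716534
peg 224 [ 0.57111003 -0.09956702  0.06174665] [ 0.57104039 -0.09936401  0.06213037] 0.06602952212811136
peg 174 [ 0.58151994 -0.0172969   0.06192511] [ 0.58139465 -0.01733386  0.06232407] 0.06677408690800163
```

View pics/g.png

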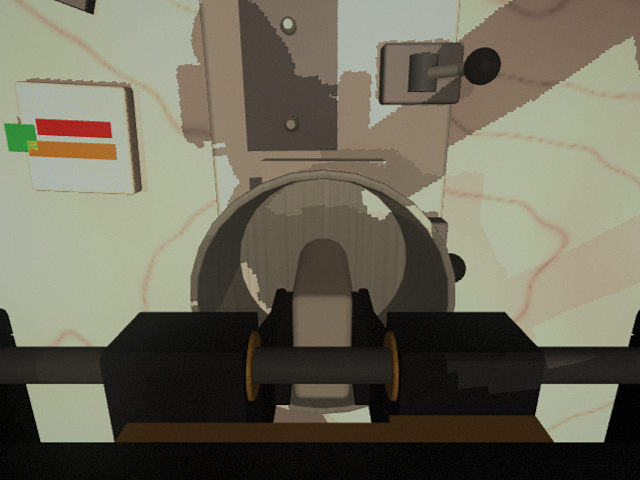

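Pegs show at (288,25) and (291,125) in the wrist picture. Their midpoint is about (0.576,-0.0585) and the yaw is 82.8°. Next I check the held bowl relative to the tool.

```bash
python3 - <<'E'
from h import *
from scipy.optimize import least_squares
W=np.load("pics/g_W.npy");s=r.sense();T=s["tcp_pos"];R=s["ee_rot"]
L=(W-T)@R  # tool coords: x along fingers
x,y,zz=L[...,0],L[...,1],L[...,2]
rho=np.hypot(y,zz)
k=(rho>.052)&(rho<.07)&(x<.09)&(x>.06)
print(k.sum(),np.nanmin(x[k]),np.histogram(x[k],bins=8))
k&=(x<np.nanpercentile(x[k],5)+.003)&(zz<-.01)
q=L[k]
f=least_squares(lambda a:np.hypot(q[:,1]-a[0],q[:,2]-a[1])-a[2],[0,0,.061],loss="soft_l1",f_scale=.001);print("circle in tool y,z,r (mm)",f.x*1000)
A=np.c_[q[:,1],q[:,2],np.ones(len(q))];print("plane x=ay+bz+c",np.linalg.lstsq(A,q[:,0],rcond=None)[0])
# tab top
k=(abs(y)<.02)&(abs(zz)<.04)&(x>.03)&(x<.045);print("tab",k.sum(),rect(np.c_[y[k],zz[k]]),np.median(x[k]))
E
```

```text
6574 0.07563821486838086 (array([ 618, 3516,  766,  437,  389,  297,  280,  271]), array([0.07563821, 0.07743163, 0.07922504, 0.08101845, 0.08281186,
       0.08460527, 0.08639869, 0.0881921 , 0.08998551]))
circle in tool y,z,r (mm) [ 1.31422054  0.86432409 59.11394206]
plane x=ay+bz+c [-0.00584964  0.00037356  0.07829133]
tab 5270 {'c': (3.4, 0.2), 'long': 46.4, 'short': 38.1, 'ang': 72.0} 0.03822085267038845
```

Call:
move_arm([
  [[-0.08,-0.07,0,0.05,-0.4,0,0],[0,0,0,0.05,-0.6,0,0],[0,0,0,0.05,-0.6,0,0],[0,0,0,0,-0.3,-0.1,0],[0,0,0,0,0,-0.5,0],[0,0,0,0,0,-0.6,0],[0,0,0,0,0,-0.4,0],[0,0,0,0,0,-0.2,0],[0,0,0,0,0,0,0]],
])

```text
time_s: 18.5
tcp_pos: [0.5727, -0.0729, 0.2549]
ee_rot: [[0.0, -0.989, 0.147], [-0.004, 0.147, 0.989], [-1.0, -0.001, -0.004]]
wrist_force: [0.2, -0.3, -3.4]
gripper_width: 0.248
```

Call:
move_arm([
  [[-0.03,0,0.15,0.08,0.22,0,0],[0,0,0,0,0,-0.1,0],[0,0,0,0,0,0,0]],
])

```text
time_s: 18.88
tcp_pos: [0.5792, -0.0587, 0.2513]
ee_rot: [[0.006, -0.992, 0.124], [-0.008, 0.124, 0.992], [-1.0, -0.007, -0.007]]
wrist_force: [0.2, 0.3, -4.6]
gripper_width: 0.247
```

Call:
move_arm([
  [[0.05,0.04,0,-0.03,-0.02,0,0],[0,0,0,0,0,-0.15,0],[0,0,0,0,0,-0.1,0],[0,0,0,0,0,0,0]],
])

```text
time_s: 19.38
tcp_pos: [0.5772, -0.0601, 0.2357]
ee_rot: [[0.0, -0.992, 0.124], [-0.001, 0.124, 0.992], [-1.0, -0.001, -0.0]]
wrist_force: [-0.0, -0.0, -3.8]
gripper_width: 0.251
```

Call:
move_arm([
  [[0,0,0,0,0,-0.12,0],[0,0,0,0,0,-0.1,0],[0,0,0,0,0,0,0]],
])

```text
time_s: 19.75
tcp_pos: [0.5772, -0.0602, 0.2213]
ee_rot: [[0.0, -0.992, 0.124], [-0.001, 0.124, 0.992], [-1.0, -0.0, -0.001]]
wrist_force: [-0.0, 0.2, -4.0]
gripper_width: 0.254
```

Call:
move_arm([
  [[0,0,0,0,0,-0.1,0],[0,0,0,0,0,-0.06,0],[0,0,0,0,0,0,0]],
])

```text
time_s: 20.12
tcp_pos: [0.5774, -0.0602, 0.2112]
ee_rot: [[0.0, -0.992, 0.124], [-0.001, 0.124, 0.992], [-1.0, -0.001, -0.001]]
wrist_force: [0.5, -0.3, -4.1]
gripper_width: 0.251
```

Call:
move_arm([
  [[0,0,0,0,0,-0.04,0],[0,0,0,0,0,-0.04,0],[0,0,0,0,0,0,0]],
])

```text
time_s: 20.5
tcp_pos: [0.578, -0.0597, 0.211]
ee_rot: [[0.004, -0.992, 0.122], [-0.001, 0.122, 0.992], [-1.0, -0.004, -0.001]]
wrist_force: [0.2, 0.9, -4.3]
gripper_width: 0.249
```

Call:
move_arm([
  [[0,0,0,0,0,-0.08,0],[0,0,0,0,0,0,0]],
])

```text
time_s: 20.75
tcp_pos: [0.5786, -0.0593, 0.2108]
ee_rot: [[0.007, -0.993, 0.121], [-0.002, 0.121, 0.993], [-1.0, -0.007, -0.002]]
wrist_force: [-0.3, -0.1, -5.1]
gripper_width: 0.25
```

Call:
move_arm([
  [[0,0,0,0,0,0,1],[0,0,0,0,0,0,1],[0,0,0,0,0,0,1],[0,0,0,0,0,0,1],[0,0,0,0,0,0,1],[0,0,0,0,0,0,1],[0,0,0,0,0,0.3,1],[0,0,0,0,0,0.6,1],[0,0,0,0,0,0.6,1],[0,0,0,0,0,0.1,1],[0,0,0,0,0,0,1]],
])

```text
time_s: 22.12
tcp_pos: [0.5793, -0.0597, 0.3082]
ee_rot: [[0.008, -0.993, 0.121], [-0.003, 0.121, 0.993], [-1.0, -0.008, -0.002]]
wrist_force: [-0.0, -0.3, -1.0]
gripper_width: 0.995
```

```bash
python3 - <<'E'
from h import *
s=r.sense();print(s["tcp_pos"],s["ee_rot"].round(3),s["wrist_force"])
P=viewer.camera_params("wrist")
p,d=viewer.capture("wrist");W=cloud("wrist",d,P);z=W[...,2]
cv2.imwrite("pics/h.png",p[:,:,::-1])
R=np.hypot(W[...,0]-.5765,W[...,1]+.059)
k=(R<.04)&(z>.163)&(z<.185);print("tab",rect(W[k][:,:2]),np.median(z[k]))
k=(R<.075)&(R>.052)&(z>.127)&(z<.137);print("rim",np.percentile(z[k],[5,50,95]))
q=W[k];A=np.c_[q[:,:2]-[.5765,-.059],np.ones(len(q))];print(np.linalg.lstsq(A,q[:,2],rcond=None)[0])
k=(abs(W[...,0]-.55)<.12)&(z>.045)&(z<.055);print("slab",np.median(z[k]))
# levers
p2,d2=viewer.capture("scene");cv2.imwrite("pics/h2.png",p2[:,:,::-1]);np.save("pics/h2_d.npy",d2)
print([(np.round(q["centre"]),round(q["conf"],2)) for q in spotter.find_in("scene","lever_right_tip")])
k=(W[...,0]<.5)&(W[...,0]>.38)&(abs(W[...,1]+.04)<.04)&(z>.09);print("lever",k.sum(),rect(W[k][:,:2]) if k.sum()>4 else 0,z[k].max() if k.any() else 0)
E
```

```text
[ 0.57930454 -0.05971955  0.30824185] [[ 0.008 -0.993  0.121]
 [-0.003  0.121  0.993]
 [-1.    -0.008 -0.002]] [-0.03351266 -0.25830291 -1.00823543]
tab {'c': (578.1, -58.6), 'long': 43.9, 'short': 21.8, 'ang': 82.8} 0.1720902362478802
rim [0.12790338 0.13187307 0.1332587 ]
[-0.00173089 -0.0074319   0.1314731 ]
slab 0.050361974837913964
[(array([183., 334.]), 0.34)]
lever 1740 {'c': (435.8, -39.6), 'long': 37.2, 'short': 24.3, 'ang': 14.2} 0.14432772232859603
```

View pics/h.png

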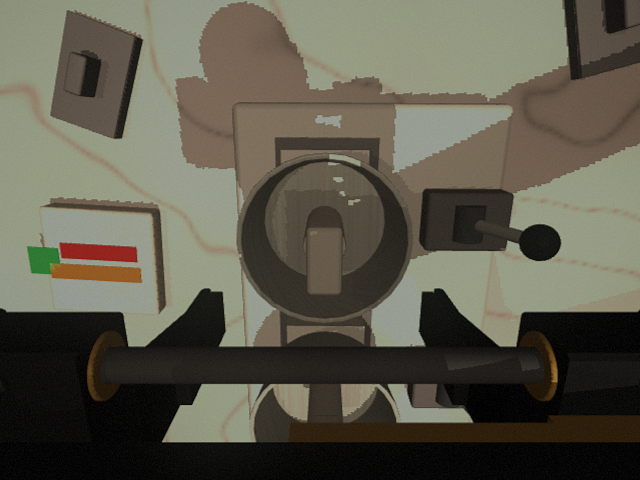

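View pics/h2.png

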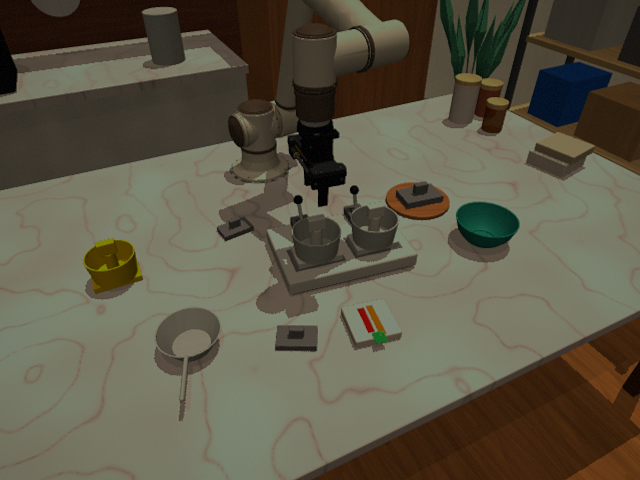

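The bowl tab top is at z 0.172 (0.050+0.122) and its centre matches the pegs, so it is fully seated and released. Next is the right lever, whose knob is at (540,242) in the wrist view. I'll close and turn the gripper and go behind it.

Call:
move_arm([
  [[0,0,-0.94,-0.1,0,0,0],[0,0,-0.94,-0.3,0.04,0,0],[0,0,-0.94,-0.3,0.04,0,0],[0,0,-0.94,-0.3,0.04,0,0],[0,0,-0.94,-0.3,0.04,0,0],[0,0,-0.94,-0.3,0.04,0,0],[0,0,-0.94,-0.3,0.04,0,0],[0,0,-0.94,-0.3,0.04,0,0],[0,0,-0.94,-0.3,0.04,0,0],[0,0,-0.94,-0.3,0.04,0,0],[0,0,-0.9,-0.3,0.04,0,0],[0,0,-0.8,-0.1,0.03,0,0],[0,0,0,0,0,0,0]],
])

```text
time_s: 23.9
tcp_pos: [0.3756, -0.0343, 0.2917]
ee_rot: [[-0.027, 0.152, 0.988], [0.009, 0.988, -0.152], [-1.0, 0.005, -0.028]]
wrist_force: [-0.3, -0.7, 0.5]
gripper_width: 0.006
```

```bash
python3 - <<'E'
from h import *
s=r.sense();print(s["tcp_pos"],s["ee_rot"].round(3),s["joints"].round(0),s["gripper_width"])
P=viewer.camera_params("wrist")
p,d=viewer.capture("wrist");W=cloud("wrist",d,P);z=W[...,2]
cv2.imwrite("pics/i.png",p[:,:,::-1])
R=np.hypot(W[...,0]-.43,W[...,1]+.04)
k=(R<.04)&(z>.128)&(z<.16);print(k.sum(), rect(W[k][:,:2]) if k.sum()>4 else 0, np.nanmax(z[k]) if k.any() else 0)
E
```

```text
[ 0.37558731 -0.03431354  0.29170069] [[-0.027  0.152  0.988]
 [ 0.009  0.988 -0.152]
 [-1.     0.005 -0.028]] [  19.   -2.  -30.   -1.  -64. -117.] 0.006254455174168581
72 {'c': (426.0, -40.9), 'long': 21.4, 'short': 0.7, 'ang': -8.9} 0.14322758606473615
```

View pics/i.png

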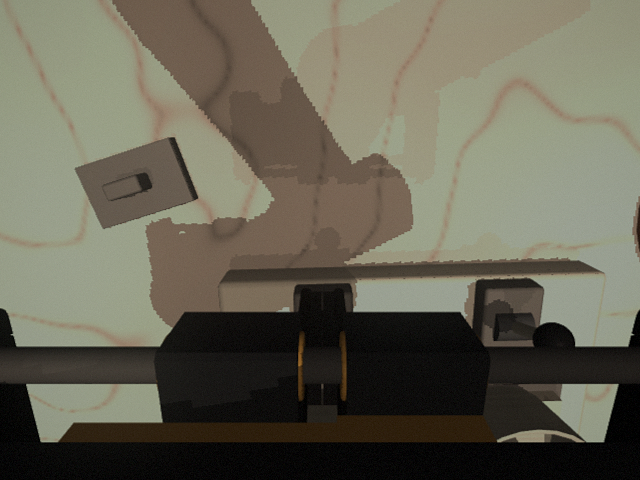

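Call:
move_arm([
  [[-0.06,-0.15,0.15,0,0,-0.4,0],[0,0,0,0,0,-0.6,0],[0,0,0,0,0,-0.6,0],[0,0,0,0,0,-0.3,0],[0,0,0,0,0,0,0]],
])

```text
time_s: 24.58
tcp_pos: [0.3775, -0.0346, 0.1738]
ee_rot: [[-0.005, 0.121, 0.993], [-0.001, 0.993, -0.121], [-1.0, -0.002, -0.005]]
wrist_force: [-0.4, 0.4, -0.0]
gripper_width: 0.002
```

Call:
move_arm([
  [[0,0,0,0.2,-0.025,0,0],[0,0,0,0.2,-0.025,0,0],[0,0,0,0.2,-0.025,0,0],[0,0,0,0.2,-0.025,0,0],[0,0,0,0.2,-0.025,0,0],[0,0,0,0.2,-0.025,0,0]],
])

```text
time_s: 25.32
tcp_pos: [0.4556, -0.0443, 0.176]
ee_rot: [[-0.002, 0.12, 0.993], [-0.001, 0.993, -0.12], [-1.0, -0.001, -0.002]]
wrist_force: [-0.8, 0.7, 0.0]
gripper_width: 0.01
```

Call:
move_arm([
  [[0,0,0,0.12,-0.015,0,0],[0,0,0,0.1,-0.01,0,0],[0,0,0,0,0,0,0]],
])

```text
time_s: 25.7
tcp_pos: [0.4658, -0.0458, 0.1749]
ee_rot: [[-0.016, 0.122, 0.992], [-0.001, 0.993, -0.122], [-1.0, -0.003, -0.015]]
wrist_force: [-3.0, 2.6, 5.0]
gripper_width: 0.007
```

```bash
python3 - <<'E'
from h import *
s=r.sense();print(s["tcp_pos"],s["wrist_force"])
p2,d2=viewer.capture("scene");cv2.imwrite("pics/j.png",cv2.resize(p2[150:290,230:430],None,fx=4,fy=4)[:,:,::-1])
W=cloud("scene",d2);z=W[...,2];h=p2.max(-1)
for n,c in(("R",(.4594,-.044)),("L",(.479,.115))):
    k=(np.hypot(W[...,0]-c[0],W[...,1]-c[1])<.05)&(z>.12)&(z<.16)&(h<60);print(n,k.sum(),np.nanmean(W[k],0),np.nanmin(W[k],0),np.nanmax(W[k],0))
E
```

```text
[ 0.46579772 -0.0458004   0.17493961] [-3.01037502  2.63744137  4.99856725]
R 170 [ 0.48341726 -0.04923169  0.14011451] [ 0.45269315 -0.06131635  0.12156748] [ 0.50712796 -0.03305837  0.15968618]
L 63 [0.46794004 0.11272318 0.13645726] [0.45716175 0.10377558 0.12017304] [0.47603438 0.12485503 0.14690555]
```

View pics/j.png

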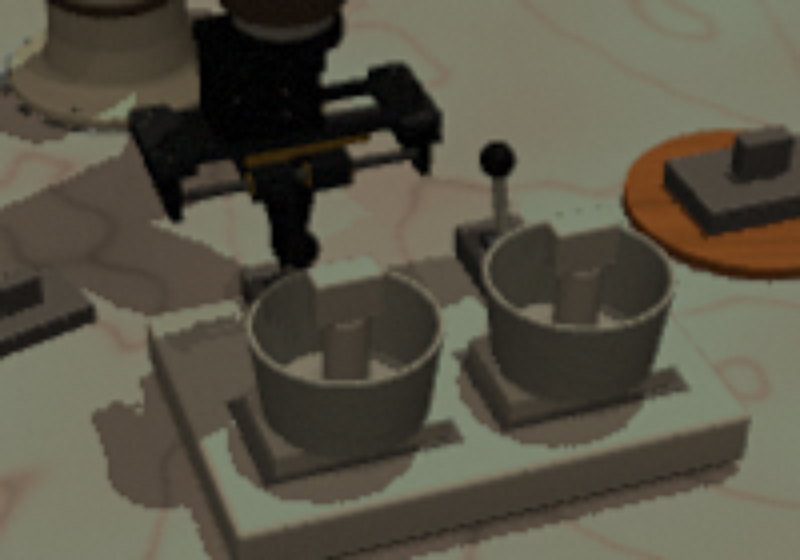

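Call:
move_arm([
  [[0,0,0,0.1,-0.01,0,0],[0,0,0,0.1,-0.01,0,0],[0,0,0,0,0,0,0]],
])

```text
time_s: 26.12
tcp_pos: [0.4675, -0.0458, 0.1753]
ee_rot: [[-0.043, 0.123, 0.991], [0.001, 0.992, -0.123], [-0.999, -0.005, -0.042]]
wrist_force: [-1.0, 1.3, 3.6]
gripper_width: 0.008
```

Call:
move_arm([
  [[0,0,0,-0.3,0.03,0,0],[0,-0.3,0,-0.6,0.07,0,0],[0,0,0,-0.6,0.07,0,0],[0,0,0,-0.2,0,0.6,0],[0,0,0,0,0,0.8,0],[0,0,0,0,0,0.6,0],[0,0,0,0,0,0,0]],
])

```text
time_s: 27.0
tcp_pos: [0.3671, -0.0343, 0.3012]
ee_rot: [[0.016, 0.119, 0.993], [0.003, 0.993, -0.119], [-1.0, 0.005, 0.016]]
wrist_force: [-0.5, 0.6, -0.1]
gripper_width: -0.0
```

```bash
cat > lv.py <<'E'
from h import *
s=r.sense();print(s["tcp_pos"],s["ee_rot"].round(3),s["wrist_force"])
import sys
p2,d2=viewer.capture("scene");cv2.imwrite(f"pics/{sys.argv[1]}.png",cv2.resize(p2[150:290,230:430],None,fx=4,fy=4)[:,:,::-1])
W=cloud("scene",d2);z=W[...,2];h=p2.max(-1)
from scipy.optimize import least_squares
B=np.array([.9921,-.1253]);C=np.array([-B[1],B[0]]);st=np.array([.5765,-.0585])
for n,o in(("R",0),("L",160)):
    piv=st-.118*B+o/1000*C
    u=(W[...,:2]-piv)@B;v=(W[...,:2]-piv)@C
    k=(abs(u)<.05)&(abs(v)<.03)&(z>.125)&(z<.17)&(h<70)
    q=np.c_[u[k],v[k],z[k]]
    f=least_squares(lambda a:np.linalg.norm(q-a[:3],axis=1)-a[3],[*(q.mean(0)),.011],loss="soft_l1",f_scale=.001)
    print(n,k.sum(),"knob u,v,z,r mm",(f.x*1000).round(1),"mean",(q.mean(0)*1000).round(1))
E
python3 lv.py k
python3 - <<'E'
from h import *
# off-position reference from the first scene picture
p=cv2.imread("pics/a_scene.png");d=np.load("pics/a_scene_d.npy");W=cloud("scene",d);z=W[...,2];h=p.max(-1)
from scipy.optimize import least_squares
B=np.array([.9921,-.1253]);C=np.array([-B[1],B[0]]);st=np.array([.5765,-.0585])
for n,o in(("R",0),("L",160)):
    piv=st-.118*B+o/1000*C
    u=(W[...,:2]-piv)@B;v=(W[...,:2]-piv)@C
    k=(abs(u)<.05)&(abs(v)<.03)&(z>.125)&(z<.17)&(h<70);q=np.c_[u[k],v[k],z[k]]
    f=least_squares(lambda a:np.linalg.norm(q-a[:3],axis=1)-a[3],[*(q.mean(0)),.011],loss="soft_l1",f_scale=.001)
    print("start",n,k.sum(),(f.x*1000).round(1),(q.mean(0)*1000).round(1))
E
```

```text
[ 0.36705811 -0.03432575  0.30124481] [[ 0.016  0.119  0.993]
 [ 0.003  0.993 -0.119]
 [-1.     0.005  0.016]] [-0.48954977  0.6356069  -0.09423426]
R 63 knob u,v,z,r mm [ 33.5  -1.1 129.8  11.6] mean [ 39.2  -2.7 134.4]
L 60 knob u,v,z,r mm [-16.6  -1.3 134.3  11.6] mean [-10.6  -3.6 138. ]
start R 60 [-28.   -1.1 130.1  11.5] [-22.9  -2.1 134.8]
start L 62 [-17.8  -0.7 134.2  11.7] [-11.9  -3.2 137.6]
```

View pics/k.png

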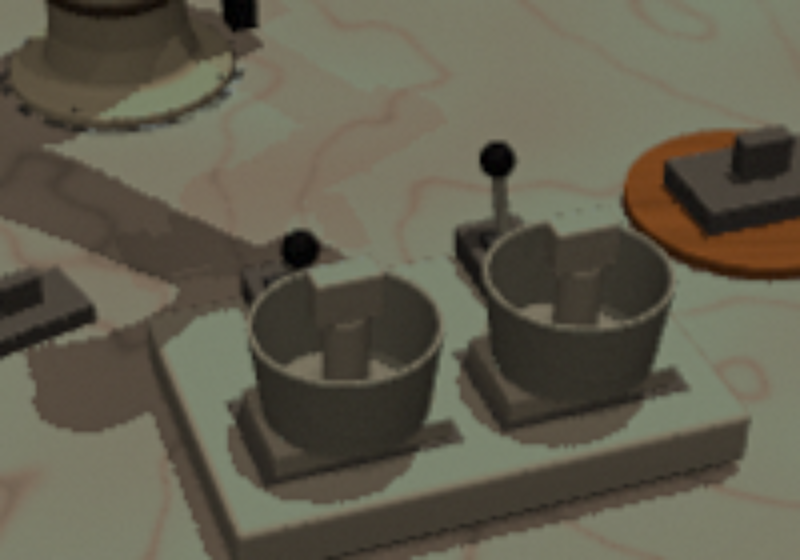

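The right knob swung from -28 to +33.5 mm at the same height. That is 61.5 mm, or 1.0 rad on a 64 mm stick, so it is at its stop. One last top check, then I hand in.

```bash
python3 - <<'E'
from h import *
p,d=viewer.capture("top");cv2.imwrite("pics/l.png",p[:,:,::-1]);W=cloud("top",d);z=W[...,2]
for n,c,a,b in(("spare tab",(.5765,-.057),.162,.18),("fitted tab",(.596,.101),.162,.18),("cover",(.431,.376),.026,.045)):
    k=(np.hypot(W[...,0]-c[0],W[...,1]-c[1])<.08)&(z>a)&(z<b);print(n,k.sum(),rect(W[k][:,:2]),np.median(z[k]))
E
```

```text
spare tab 142 {'c': (578.6, -56.0), 'long': 43.5, 'short': 22.6, 'ang': 82.9} 0.17063238689646176
fitted tab 147 {'c': (596.7, 101.5), 'long': 44.3, 'short': 23.0, 'ang': 82.7} 0.17029464476935963
cover 1125 {'c': (431.2, 376.9), 'long': 127.1, 'short': 79.9, 'ang': 82.6} 0.03365082228204441
```

View pics/l.png

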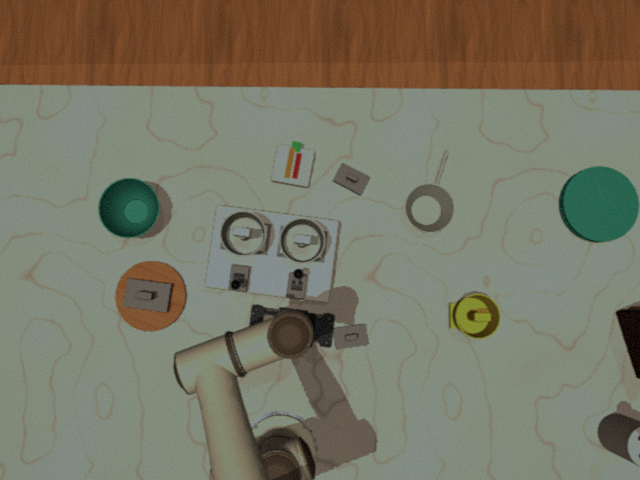

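The top view shows the cover on the board at (149,295) and both bowls seated at the same height, at (245,233) and (303,241). The right lever is swung over at (298,275), and nothing else has moved.

```bash
python3 -c "
from station import r
print(r.finish_job(), r.sense()['time_s'])"
```

```text
the job is handed in; nothing more can be done
the job is handed in; nothing more can be done
```

I finished the job in order and handed it in at about 27 s of the 67 s allowed. I put the 80 × 124 mm cover flat on the board, seated the spare steel bowl on the right station's pegs and let go. Then I pushed the right lever to its on stop and backed the arm clear.

**Last checks:**
- **Cover:** its top is 22 mm above the board, so it lies flat, about 4 mm off the board's centre.
- **Spare bowl:** its tab top is at 0.171–0.172 m, the fully seated height and level with the fitted bowl. Its centre is 1–2 mm from the midpoint of the pegs.
- **Right lever:** the knob moved 61.5 mm and ended at the same height it started, which is about 1.0 rad. The fingertip also stopped advancing against it.
- **Left alone:** the fitted bowl and its lever moved no more than measurement noise. The other things look unmoved in the last top view.

**Disagreements:** the top and wrist cameras differed by about 2 mm in y, so I used wrist readings for the bowl and pegs. The wrist force showed no clear contact when the cover and bowl came to rest, so I judged those by depth measurements instead.

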